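# Stand the washed brush to dry in the narrow vial

## Robot

A 6-joint arm with a two-finger parallel gripper is mounted at the origin on a cart in front of the work surface, level with it; the furniture and walls round the work are solid. World frame = base frame: x ahead of the robot, y to its left, z up, the work surface at z = 0. Lengths are in m, angles in rad, forces in N, time in s.
With the tool pointing down it reaches from about 0.375 to 0.9 m from the base axis. Payload 3.1 kg.
Tool frame: the origin (TCP) lies on the centre line of the jaws, within the pads' length; the fingertips stand robot.nose_length ahead of it and the grasp point (between the pads) lies 6 mm ahead of it (robot.nose_length is the distance from the TCP to the fingertips, in m); z points along the fingers, y is the line along which they close (so a half turn about z gives the same grasp; the last joint's range is limited). The gripper opens to 87 mm and grips with 3 to 60 N. Pads are 19 mm wide; open, the fingers measure 117 mm over their backs; the gripper's body (75 mm by 190 mm) begins 51 mm behind the grasp point.
Start: joints at [0.969, 0.527, 1.433, -0, 1.181, -0.178], TCP at [0.257, 0.57, 0.248] pointing down, gripper open.
Joint ranges: [-3.08, 3.08], [-0.75, 2.2], [0.22, 2.44], [-1.43, 4.57], [0, 2.65], [-2.85, 2.85]. Speed limits (rad/s): [2.79, 2.79, 3.14, 3.14, 3.14, 3.14].

## Interface

Orientations are given as a unit quaternion [x, y, z, w].
In Python, from rig import robot gives the robot as it stands.
- The arm moves only by the shell command python3 -m crank 'ROWS' [FORCE]. ROWS is JSON, one flat list of numbers, 7 for each row, row after row: the shift along the tool's x, y, z in mm, then the turn, a rotation vector about the tool's x, y, z in degrees, then the closure in counts, from 0 (fully open) to 255 (shut). In form: [x, y, z, ax, ay, az, fingers, x, y, z, ax, ay, az, fingers, ...]. A call has exactly 5 rows; each row is the pose to reach, as a shift and turn from the pose commanded when the call began, along the tool's axes at that moment; what a row does not reach only later rows make up. A row lasts 1/12 s, in which the tool goes at most 41.7 mm and 7.16 degrees, less where a joint would pass 70% of its speed; a pose out of reach is approached as far as the arm can. A call with a gripper value outside its range is refused whole. The fingers move at their own pace and stop on an object; FORCE is the grip in N (left out, the last holds). Time passes only in rows, so rows that repeat a pose let the fingers close, or fill a call up. It gives the time, the measured TCP pose, the force, the opening and the grip force at its end, in the units of the state.
- robot.get_obs(): the state, without advancing time (a new reading comes with each control period).
- robot.camera(name): name is "scene" or "top"; returns a dict with "pixels" (420x560x3 uint8, red, green, blue), "intrinsics" (3x3 intrinsics, pixels), "extrinsics" (4x4, takes a point from camera to world coordinates). Camera axes: x right, y down, z forward; pixel columns grow to the right and rows downward; lengths in m; the calibration is good to about 2 mm. A picture is of the moment at which its call begins. There is no depth.
- robot.hand_in(): hands the job in; it is judged then, once.
The state is a dict: "time": time; "q": joint angles; "joint_velocities": joint speeds; "joint_torque": joint torques, N m; "position": TCP position; "tool_rot": TCP orientation; "ft_force": force on the tool from outside, world axes, zero at the start; "moment": the same for the moment, N m; "grip_width": finger opening in m; "grip_force": force on a finger pad.
Only numpy, scipy, OpenCV 4.12 (cv2) and the standard library are available. Lean on these libraries where they do the work, as an engineer would, in place of code of your own. Each camera call takes 0.05 s, during which the arm holds its last target. There are 200 camera calls.

## Task

Lay the loose slim paint brush in the groove of the sloping wooden rest, handle end downhill near the stop, and let go of it there. Then take it again by the metal ferrule and put the handle straight down into the narrower of the two glass vials until its end is at the bottom, keeping hold until it is practically down, and let go, so that the brush stands in it bristles up. Leave the other things where they are.

Things in the scene. Friction and masses are not known exactly. Their poses are not given: they have to be found in the camera images.
- brush_ferrule (a point): centre of the metal ferrule (19 mm long, 8 mm thick, round) of the loose slim paint brush, 144 mm long, 8 mm thick, about 18 g. On the brush's axis, 114 mm from the handle end, 30 mm from the bristle tips, 4 mm above the desk while the brush lies flat at the start. +x runs along the brush to the handle end. The brush balances 44 mm from here towards the handle end
- brush_end (a point): centre of the free end of the brush's round handle (7.6 mm diameter, 105 mm long up to the ferrule); +x points out of the handle end along the brush's axis. The bristle head beyond the ferrule is a stiff body 21 mm long and 8 mm thick
- rest: sloping wooden brush rest, fixed: foot 104 x 56 x 8 mm, above it a bar (92 mm long, 22 wide) with an open 90 degree V groove along it, rising at 35 degrees. Origin under the foot's centre; z up, +x horizontal and downhill, y across. The groove's rims are 15.6 mm apart and 2.4 mm above the axis of a handle lying in it. A plate stops its low end
- rest_low (a point): where the centre of the handle's end lies when the brush is in the groove with its end at the stop plate, 24 mm above the desk; axes as the rest's. The stop plate rises 4 mm above the handle's axis. Friction alone may hold the brush a little short of the stop, which is no harm
- rest_high (a point): where the ferrule's centre lies when the brush is in the groove with its end at the stop: 114 mm up the 35 degree slope from rest_low (93 mm horizontally towards the rest's -x), 89 mm above the desk; axes as the rest's. Ferrule and bristles are then free in the air, the bar ending 29 mm short of this point
- vial_narrow: the narrower of two upright glass tubes, each on a round dark wooden foot (60 mm diameter, 15 mm high) fixed to the desk; bore 14 mm, wall 2.5 mm, flared at the mouth to 24 mm over the top 14 mm. Origin under the foot's centre, z up; rim 90 mm and inner floor 16 mm above the desk (74 mm deep)
- vial_narrow_floor (a point): centre of the narrow vial's inner floor, 16 mm above the desk; z up
- vial_narrow_mouth (a point): centre of the narrow vial's mouth at rim height, 90 mm above the desk
- vial_wide: the wider vial, not to be used: same foot and height, bore 30 mm, fixed to the desk; origin under the centre of its foot. The two vials may stand either way round
- eraser_mid (a point): bystander: white eraser, 18 x 62 x 13 mm, loose; its centre
- thread_spool_mid (a point): bystander: standing thread spool, 35 mm diameter, 44 mm high, loose; its centre
- beveler_mid (a point): bystander: edge beveler, a hand tool 126 mm long, 21 mm thick, lying loose; its centre
Things that resemble listed ones, but are neither listed nor needed, are in the scene too. Leave any blue or green look-alike of the vial_narrow alone.

How it is judged:
By the outcome, as a careful person would: the job done as asked, in the order asked, and still so for the second after the job is handed in, with the robot touching nothing.
It also fails if it takes over 64 s, if anything falls off the work surface, if the arm or the gripper's body presses on something with over 40 N, if the wrist force passes 120 N, or if a joint passes its speed limit or range.

## Working session

There is one attempt and no reset: what is moved stays moved. The work goes in short steps, Python scripts to look and compute and a shell command to move; the robot and the scene stay as the last step left them, time stands still between calls to the robot, and variables do not carry over. Pictures are saved under pics/ and viewed, at most 12 in all, crops included, and the job is handed in when it is done.

```bash
ls; mkdir -p pics
python3 - <<'E'
from rig import robot
import cv2,numpy as np
for n in("scene","top"):
    c=robot.camera(n);cv2.imwrite(f"pics/{n}0.png",c["pixels"][:,:,::-1]);print(np.round(c["intrinsics"],1).tolist(),np.round(c["extrinsics"],3).tolist())
print(robot.nose_length,robot.get_obs())
E
```

```text
pics
[[525.8, 0.0, 281.8], [0.0, 525.8, 214.8], [0.0, 0.0, 1.0]] [[0.625, -0.569, 0.534, -0.164], [-0.78, -0.47, 0.412, -0.515], [0.017, -0.675, -0.738, 1.036], [0.0, 0.0, 0.0, 1.0]]
[[383.4, 0.0, 285.0], [0.0, 383.4, 209.1], [0.0, 0.0, 1.0]] [[-0.001, -0.99, 0.142, 0.413], [-1.0, 0.002, 0.002, 0.002], [-0.002, -0.142, -0.99, 0.946], [0.0, 0.0, 0.0, 1.0]]
0.025 {'time': 0.1, 'q': array([ 9.68486408e-01,  5.28374558e-01,  1.43377554e+00, -3.93248617e-05,
        1.18136969e+00, -1.78500704e-01]), 'joint_velocities': array([-0.00056256, -0.00249416, -0.00144131,  0.00032252,  0.00099212,
       -0.00161885]), 'joint_torque': array([ 6.74668718e-04, -4.40980089e+01, -1.77150840e+01,  6.35480694e-02,
        5.33067423e-02, -3.62884464e-05]), 'position': array([0.25665664, 0.56920627, 0.24666816]), 'tool_rot': array([ 2.10314873e-01,  9.77633226e-01, -8.97983579e-04, -3.49883542e-04]), 'ft_force': array([-0.34468769, -1.12862546, -0.67033976]), 'moment': array([ 0.04135641, -0.00776739, -0.02838538]), 'grip_force': 0.0, 'grip_width': 0.08718644755315956}
```

View pics/scene0.png

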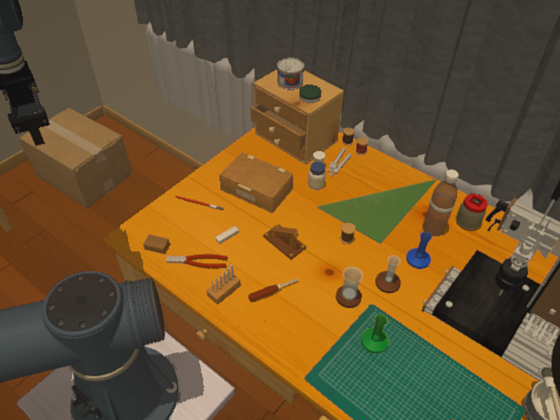

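View pics/top0.png

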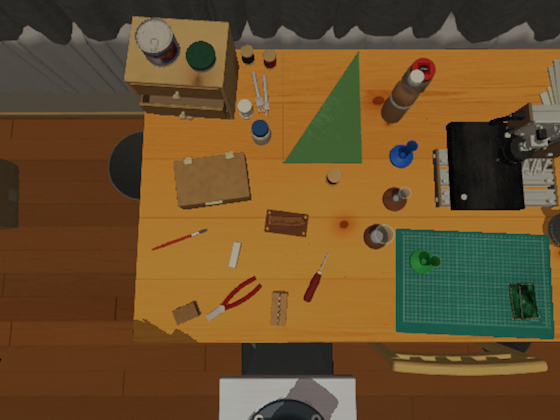

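The scene view shows the brush at (175–223, 196–208), the rest at (285,240), and dark-footed vials at (350,290), which looks wide, and (389,275), which looks narrow. Blue (420,250) and green (376,335) are look-alikes. In the top view the brush is at (152–207, 231–248), the rest at (287,223), and the vials at (378,236) and (397,197). I'll confirm with one enlarged composite.

Run:
```python
import cv2,numpy as np
t=cv2.imread("pics/top0.png");s=cv2.imread("pics/scene0.png")
def c(im,u,v,w,h):return cv2.resize(im[v:v+h,u:u+w],(400,300),interpolation=cv2.INTER_CUBIC)
a=np.vstack([np.hstack([c(t,145,210,80,60),c(t,250,193,80,60)]),np.hstack([c(t,350,180,100,75),c(s,330,230,100,75)])])
cv2.imwrite("pics/crop.png",a)
```

```text
(no output)
```

View pics/crop.png

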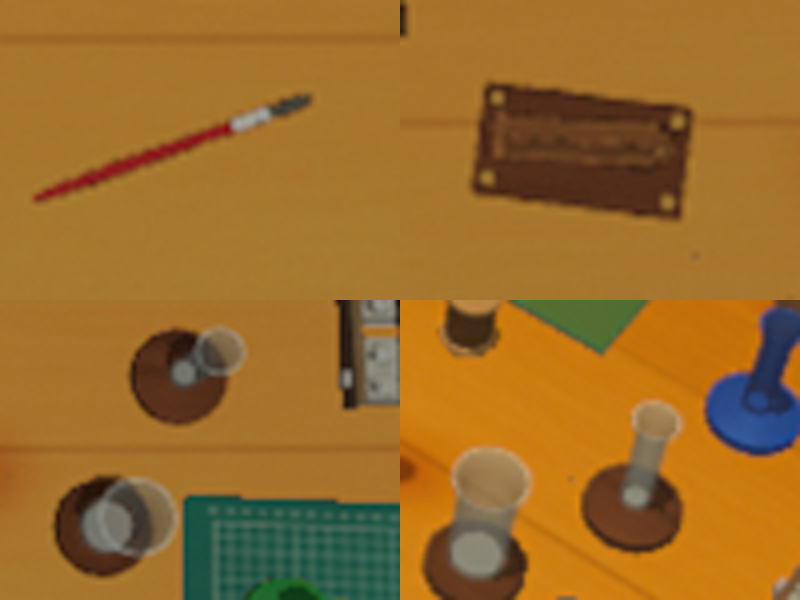

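The crop confirms it: the brush is red with a white ferrule and dark bristles, handle end left at about (152,250) and tips at about (207,230). The narrow clear vial is at top (397,197), and the wide one at (378,236) is not to be used. The rest's stop plate appears to be at its left end. Next I'll measure.

```bash
cat > h.py <<'E'
import numpy as np,cv2,json
from rig import robot
from scipy.spatial.transform import Rotation as R
def ray(c,uv):
    d=np.linalg.inv(c["intrinsics"])@np.array([uv[0],uv[1],1.]);E=c["extrinsics"];return E[:3,3],E[:3,:3]@d
def onz(c,uv,z):
    o,d=ray(c,uv);return (o+d*(z-o[2])/d[2])
def proj(c,p):
    E=c["extrinsics"];q=c["intrinsics"]@(E[:3,:3].T@(np.asarray(p)-E[:3,3]));return q[:2]/q[2]
def blobs(m,off=(0,0),n=20):
    k,l,s,ce=cv2.connectedComponentsWithStats(m.astype(np.uint8));return [(l==i) for i in range(1,k) if s[i,4]>=n]
def box(im,b): # u0,v0,u1,v1 mask
    m=np.zeros(im.shape[:2],bool);m[b[1]:b[3],b[0]:b[2]]=1;return m
E
python3 - <<'E'
from h import *
C={n:robot.camera(n) for n in("top","scene")}
B={"top":dict(br=(145,222,215,256),rest=(258,203,316,243),vn=(378,180,418,215),vw=(360,220,396,252)),
"scene":dict(br=(170,190,230,213),rest=(260,222,310,262),vn=(374,252,405,294),vw=(332,265,366,308))}
for n,c in C.items():
    im=c["pixels"];hsv=cv2.cvtColor(im,cv2.COLOR_RGB2HSV).astype(int);i=im.astype(int)
    bb=box(im,B[n]["br"])
    red=bb&(i[...,0]>90)&(i[...,1]<60)&(i[...,0]>2.2*i[...,1]); wh=bb&(hsv[...,1]<70)&(hsv[...,2]>130); dk=bb&(hsv[...,2]<95)&~red
    allm=max(blobs(cv2.dilate((red|wh|dk).astype(np.uint8),np.ones((2,2)))),key=np.sum)&(red|wh|dk)
    vu=np.argwhere(allm)[:,::-1].astype(float);m=vu.mean(0);ax=np.linalg.svd(vu-m,full_matrices=False)[2][0];ax*=np.sign(ax[0])
    t=(vu-m)@ax;e0=m+ax*(t.min()-.3);e1=m+ax*(t.max()+.3)
    w=np.argwhere(wh)[:,::-1].mean(0)
    print(n,"brush px",e0.round(1),e1.round(1),"wh",w.round(1),"world",*[onz(c,p,.004).round(4) for p in(e0,e1,w)], np.linalg.norm(onz(c,e0,.004)-onz(c,e1,.004)))
    for k,z in(("rest",.008),("vn",.015),("vw",.015)):
        mk=box(im,B[n][k])&(hsv[...,2]<125)&(hsv[...,0]<14)
        mk=max(blobs(mk),key=np.sum).astype(np.uint8)
        ct=max(cv2.findContours(mk,cv2.RETR_EXTERNAL,cv2.CHAIN_APPROX_NONE)[0],key=cv2.contourArea)
        if k=="rest":
            pts=cv2.boxPoints(cv2.minAreaRect(ct));print(n,k,pts.round(1).tolist(),[onz(c,p,.008)[:2].round(4).tolist() for p in pts])
        else:
            el=cv2.fitEllipse(cv2.convexHull(ct));print(n,k,np.round(el[0],1),np.round(el[1],1),onz(c,el[0],z/2).round(4))
t=cv2.resize(C["scene"]["pixels"][215:275,250:330,::-1],(800,600),interpolation=cv2.INTER_CUBIC);cv2.imwrite("pics/rest_s.png",t)
E
```

```text
top brush px [151.7 249.2] [206.4 229.2] wh [194.7 233.4] world [0.4499 0.3298 0.004 ] [0.4987 0.1973 0.004 ] [0.4883 0.2258 0.004 ] 0.14118794099496515
top rest [[264.20001220703125, 230.89999389648438], [267.0, 209.1999969482422], [307.79998779296875, 214.5], [304.8999938964844, 236.1999969482422]] [[0.494, 0.0545], [0.5477, 0.0479], [0.5343, -0.0527], [0.4808, -0.0453]]
top vn [394.1 198.7] [22.4 23.5] [ 0.5734 -0.2675  0.0075]
top vw [375.  236.4] [22.7 23.5] [ 0.48   -0.2167  0.0075]
scene brush px [176.8 196.7] [208.3 205. ] wh [213.1 206.1] world [0.4524 0.3256 0.004 ] [0.4847 0.2375 0.004 ] [0.49   0.2247 0.004 ] 0.09383755914392673
scene rest [[260.0, 243.8000030517578], [266.5, 229.39999389648438], [305.0, 247.0], [298.3999938964844, 261.3999938964844]] [[0.4679, 0.0405], [0.5152, 0.0584], [0.5319, -0.0535], [0.4854, -0.0683]]
scene vn [387.7 281.7] [20.3 24.5] [ 0.573  -0.2697  0.0075]
scene vw [348.3 296. ] [21.2 24.6] [ 0.4794 -0.2193  0.0075]
```

View pics/rest_s.png

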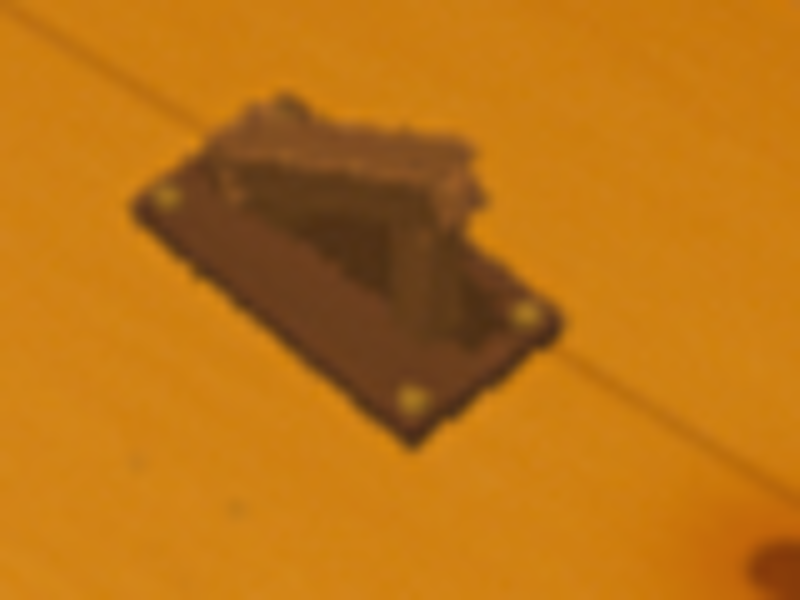

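The high end of the rest is at the lower right in the scene view (about (297,233)), which is world -y. The stop is at the upper left, so downhill is +y.

```bash
cat >> h.py <<'E'
def go(p,zdir,ydir,label=""):
    o=robot.get_obs();Rc=R.from_quat(o["tool_rot"]);z=np.array(zdir,float);z/=np.linalg.norm(z);y=np.array(ydir,float);y-=z*(y@z);y/=np.linalg.norm(y)
    for s in(1,-1):
        Rt=R.from_matrix(np.c_[np.cross(s*y,z),s*y,z]);rv=(Rc.inv()*Rt).as_rotvec(degrees=True)
        print(label,"shift",(Rc.inv().apply(np.array(p)-o["position"])*1000).round(1),"rot",rv.round(1),"|",np.linalg.norm(rv).round(1))
    print("t",round(o["time"],2),"pos",o["position"].round(4),"q",o["q"].round(2),"f",o["ft_force"].round(1),"w",round(o["grip_width"],4),round(o["grip_force"],1))
E
python3 - <<'E'
from h import *
c=robot.camera("top");s=robot.camera("scene")
print("bar hi",onz(c,(304.4,223),.0747),"stop",onz(c,(269.4,220.6),.027))
for p in((263.5,235.8),(291.2,259.7),(306.3,247.5)):print(onz(s,p,.004).round(4))
print("mouth top",onz(c,(405.3,192.8),.09), "floor",onz(c,(396.2,198.3),.016),"mouth sc",onz(s,(330+256/4,230+120/4),.09))
go([.489,.225,.12],[0,0,-1],[.938,.346,0])
E
```

```text
bar hi [ 0.50604451 -0.04098731  0.0747    ] stop [0.51709788 0.04105479 0.027     ]
[0.4963 0.0528 0.004 ]
[ 0.4807 -0.0496  0.004 ]
[ 0.5354 -0.0552  0.004 ]
mouth top [ 0.57289941 -0.26972301  0.09      ] floor [ 0.57301653 -0.27016129  0.016     ] mouth sc [ 0.57477072 -0.26933333  0.09      ]
 shift [-353.3 -218.5  127.3] rot [-0.   0.  45.5] | 45.5
 shift [-353.3 -218.5  127.3] rot [-0.000e+00 -1.000e-01 -1.345e+02] | 134.5
t 0.3 pos [0.2568 0.5695 0.2472] q [ 0.97  0.53  1.43 -0.    1.18 -0.18] f [-0.4  1.1 -0.3] w 0.087 0.0
```

```bash
python3 -m crank '[-40,-25,10,0,0,6,0,-80,-50,25,0,0,12,50,-120,-75,40,0,0,18,100,-155,-95,55,0,0,24,150,-190,-118,70,0,0,30,150]' 20; python3 -m crank '[-33,-20,10,0,0,3,150,-66,-40,20,0,0,6,150,-100,-62,33,0,0,9,150,-135,-84,46,0,0,12,150,-163,-100,57,0,0,15.5,150]'
python3 - <<'E'
from h import *
go([.489,.225,.027],[0,0,-1],[.938,.346,0])
E
```

```text
time: 0.72
position: [0.3689, 0.4035, 0.1862]
tool_rot: [0.458, 0.889, 0.001, 0.0]
ft_force: [-0.2, 0.1, -0.6]
grip_width: 0.0682
grip_force: 0.0
time: 1.13
position: [0.3815, 0.212, 0.1291]
tool_rot: [0.573, 0.82, -0.0, 0.0]
ft_force: [-0.1, -0.2, -0.4]
grip_width: 0.0389
grip_force: 0.0
 shift [-24.7 105.4 102.1] rot [-0.   0.  -0.2] | 0.2
 shift [-24.7 105.4 102.1] rot [  0.    0.  179.8] | 179.8
t 1.13 pos [0.3815 0.212  0.1291] q [ 0.25  0.49  2.01 -0.    0.64 -0.1 ] f [-0.1 -0.2 -0.4] w 0.0389 0.0
```

```bash
python3 -m crank '[-5,25,5,0,0,0,150,-12,55,10,0,0,0,150,-20,85,20,0,0,0,150,-24.5,105.5,30,0,0,0,150,-24.5,105.5,30,0,0,0,150]'; python3 -m crank '[0,0,15,0,0,0,150,0,0,30,0,0,0,150,0,0,45,0,0,0,150,0,0,55,0,0,0,150,0,0,55,0,0,0,150]'
python3 - <<'E'
from h import *
go([.489,.225,.0265],[0,0,-1],[.938,.346,0])
c=robot.camera("scene");cv2.imwrite("pics/g1.png",cv2.resize(c["pixels"][150:240,150:270,::-1],(800,600),interpolation=cv2.INTER_CUBIC))
E
```

```text
time: 1.55
position: [0.4954, 0.2277, 0.0985]
tool_rot: [0.573, 0.82, 0.002, 0.002]
ft_force: [0.5, -0.5, -0.2]
grip_width: 0.0357
grip_force: 0.0
time: 1.97
position: [0.4876, 0.2271, 0.0427]
tool_rot: [0.572, 0.82, -0.002, -0.001]
ft_force: [0.3, 0.3, 0.5]
grip_width: 0.0361
grip_force: 0.0
 shift [-2.5  0.6 16.2] rot [-0.3 -0.  -0. ] | 0.3
 shift [-2.5  0.6 16.2] rot [ -0.    0.4 180. ] | 180.0
t 1.97 pos [0.4876 0.2271 0.0427] q [ 0.23  0.74  1.79 -0.    0.62 -0.12] f [0.3 0.3 0.5] w 0.0361 0.0
```

View pics/g1.png

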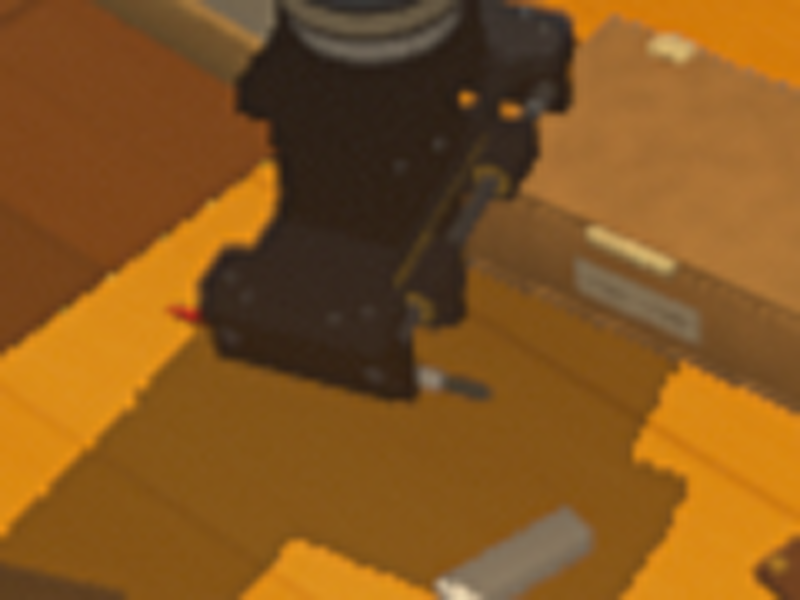

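The view shows the brush passing beneath the gripper, with the ferrule and bristles visible at crop (430–490, 380) right of the body and the red handle end at (185,312). The alignment is plausible, so I descend and grip.

```bash
python3 -m crank '[-2,0.5,6,0,0,0,150,-2,0.5,12,0,0,0,150,-2,0.5,16,0,0,0,150,-2,0.5,16,0,0,0,150,-2,0.5,16,0,0,0,190]' 20; python3 -m crank '[0,0,0,0,0,0,255,0,0,0,0,0,0,255,0,0,0,0,0,0,255,0,0,0,0,0,0,255,0,0,0,0,0,0,255]' 20;python3 -m crank '[0,0,-5,0,0,0,255,0,0,-15,0,0,0,255,0,0,-30,0,0,0,255,0,0,-45,0,0,0,255,0,0,-60,0,0,0,255]' 20
python3 - <<'E'
from h import *
d=np.array([.14,.99,0]);sl=np.array([-.14*.819,-.99*.819,.574])
hi=np.array([.514,.0005,.0])+d*(.032-.0934)+[0,0,.089];print("hi",hi)
z=np.array([-.14*.574,-.99*.574,-.819])
g=hi+sl*.008+np.array([.14*.574,.99*.574,.819])*.03   # axis 30mm over, 8 mm short
print("grasp tgt",g);go(g-z*.023,z,[.99,-.14,0])
cv2.imwrite("pics/g2.png",np.vstack([cv2.resize(robot.camera(n)["pixels"][a:a+90,b:b+240,::-1],(800,300),interpolation=cv2.INTER_CUBIC) for n,a,b in(("scene",130,80),("top",190,110))]))
E
```

```text
time: 2.43
position: [0.4905, 0.2257, 0.0283]
tool_rot: [0.572, 0.82, -0.0, -0.0]
ft_force: [-0.3, -0.5, 0.4]
grip_width: 0.0335
grip_force: 0.0
time: 2.85
position: [0.4907, 0.2258, 0.0285]
tool_rot: [0.572, 0.82, 0.0, 0.0]
ft_force: [-0.3, -0.0, -0.3]
grip_width: 0.0061
grip_force: 20.1
time: 3.27
position: [0.4906, 0.2257, 0.0897]
tool_rot: [0.572, 0.82, 0.0, 0.0]
ft_force: [0.5, 0.0, -0.5]
grip_width: 0.0064
grip_force: 20.1
hi [ 0.505404 -0.060286  0.089   ]
grasp tgt [ 0.50689752 -0.04972468  0.118162  ]
 shift [-252.5  -73.6  -47.3] rot [  8.6 -34.3  27.4] | 44.7
 shift [-252.5  -73.6  -47.3] rot [  45.9   11.6 -145.6] | 153.1
t 3.27 pos [0.4906 0.2257 0.0897] q [ 0.22  0.65  1.77  0.    0.71 -0.13] f [ 0.5  0.  -0.5] w 0.0064 20.1
```

View pics/g2.png

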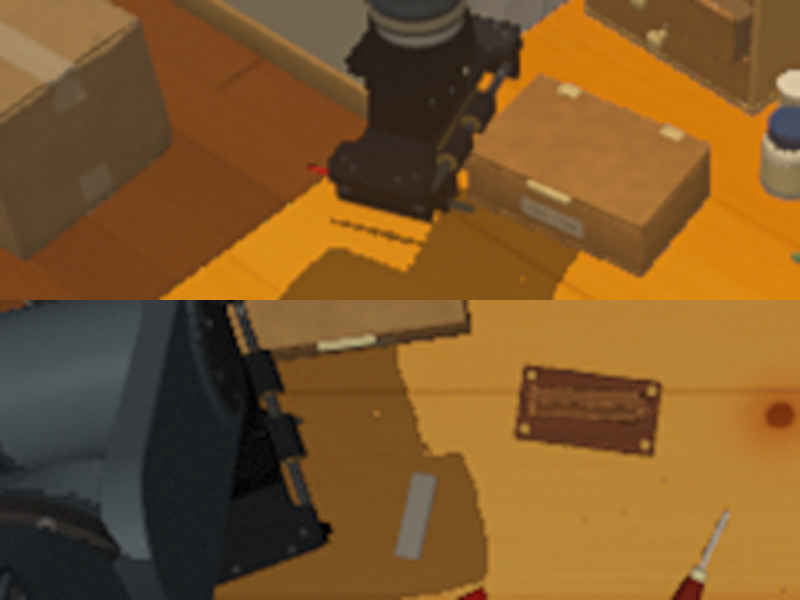

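The brush is held horizontally, with its thin shadow visible under it at crop (330–425, 220–240). The width of 6.3 mm suggests only the fingertips have it, so I put it back and regrip 2.5 mm deeper.

```bash
python3 -m crank '[0,0,20,0,0,0,255,0,0,40,0,0,0,255,0,0,55,0,0,0,255,0,0,60,0,0,0,255,0,0,60,0,0,0,255]'; python3 -m crank '[0,0,0,0,0,0,215,0,0,0,0,0,0,215,0,0,1.5,0,0,0,215,0,0,3,0,0,0,215,0,0,3,0,0,0,215]';python3 -m crank '[0,0,0,0,0,0,255,0,0,0,0,0,0,255,0,0,0,0,0,0,255,0,0,0,0,0,0,255,0,0,0,0,0,0,255]' 25
```

```text
time: 3.78
position: [0.4901, 0.2256, 0.0277]
tool_rot: [0.572, 0.82, -0.001, -0.001]
ft_force: [-0.1, 0.8, -0.6]
grip_width: 0.0063
grip_force: 20.2
time: 4.2
position: [0.4908, 0.2258, 0.0255]
tool_rot: [0.572, 0.82, 0.0, 0.0]
ft_force: [-0.1, 0.4, 0.5]
grip_width: 0.0136
grip_force: 0.1
time: 4.62
position: [0.4907, 0.2258, 0.0255]
tool_rot: [0.572, 0.82, 0.0, 0.0]
ft_force: [-0.8, -0.1, 1.9]
grip_width: 0.0064
grip_force: 25.4
```

```bash
python3 -m crank '[0,0,-20,0,0,0,255,0,0,-50,0,0,0,255,-20,-10,-85,0,0,0,255,-55,-20,-110,0,0,0,255,-90,-30,-130,0,0,0,255]'; python3 -m crank '[-30,-9,0,1.2,-4.8,3.8,255,-60,-18,0,2.4,-9.6,7.7,255,-90,-27,0,3.6,-14.4,11.5,255,-120,-36,0,4.8,-19.2,15.3,255,-140,-42,0,6,-24,19.2,255]'
python3 - <<'E'
from h import *
d=np.array([.14,.99,0]);sl=np.array([-.14*.819,-.99*.819,.574]);n=np.array([.14*.574,.99*.574,.819])
hi=np.array([.505404,-.060286,.089])
g=hi+sl*.008+n*.03
go(g+n*.0215,-n,[.99,-.14,0])
E
```

```text
time: 5.03
position: [0.4934, 0.133, 0.156]
tool_rot: [0.571, 0.821, 0.001, 0.001]
ft_force: [1.0, -0.2, -0.8]
grip_width: 0.0062
grip_force: 25.1
time: 5.45
position: [0.5022, -0.0154, 0.1549]
tool_rot: [0.688, 0.693, -0.162, 0.142]
ft_force: [-0.3, 0.2, -0.3]
grip_width: 0.0066
grip_force: 25.1
 shift [-12.1   7.   26.4] rot [  2.6 -10.    7.9] | 13.0
 shift [-12.1   7.   26.4] rot [  15.1    3.9 -171.4] | 172.1
t 5.45 pos [ 0.5022 -0.0154  0.1549] q [-0.02  0.57  1.8  -0.58  0.88  0.37] f [-0.3  0.2 -0.3] w 0.0066 25.1
```

```bash
python3 -m crank '[-4,2,5,1,-4,3,255,-8,5,8,2,-8,6,255,-12,7,12,2.6,-10,8,255,-12,7,12,2.6,-10,8,255,-12,7,12,2.6,-10,8,255]'
python3 - <<'E'
from h import *
d=np.array([.14,.99,0]);sl=np.array([-.14*.819,-.99*.819,.574]);n=np.array([.14*.574,.99*.574,.819])
hi=np.array([.505404,-.060286,.089])
g=hi+sl*.008+n*.03
go(g+n*.0215,-n,[.99,-.14,0])
cv2.imwrite("pics/g3.png",np.hstack([cv2.resize(robot.camera(n)["pixels"][a:a+120,b:b+80,::-1],(400,600),interpolation=cv2.INTER_CUBIC) for n,a,b in(("scene",160,250),("top",150,245))]))
E
```

```text
time: 5.87
position: [0.509, -0.0285, 0.1474]
tool_rot: [0.719, 0.628, -0.226, 0.195]
ft_force: [-0.4, 0.4, 0.1]
grip_width: 0.0063
grip_force: 25.1
 shift [-0.8  0.9 14.7] rot [-0.  -0.4  0.3] | 0.5
 shift [-0.8  0.9 14.7] rot [ 6.000e-01 -1.000e-01 -1.797e+02] | 179.7
t 5.87 pos [ 0.509  -0.0285  0.1474] q [ 0.03  0.65  1.75 -0.73  1.    0.65] f [-0.4  0.4  0.1] w 0.0063 25.1
```

View pics/g3.png

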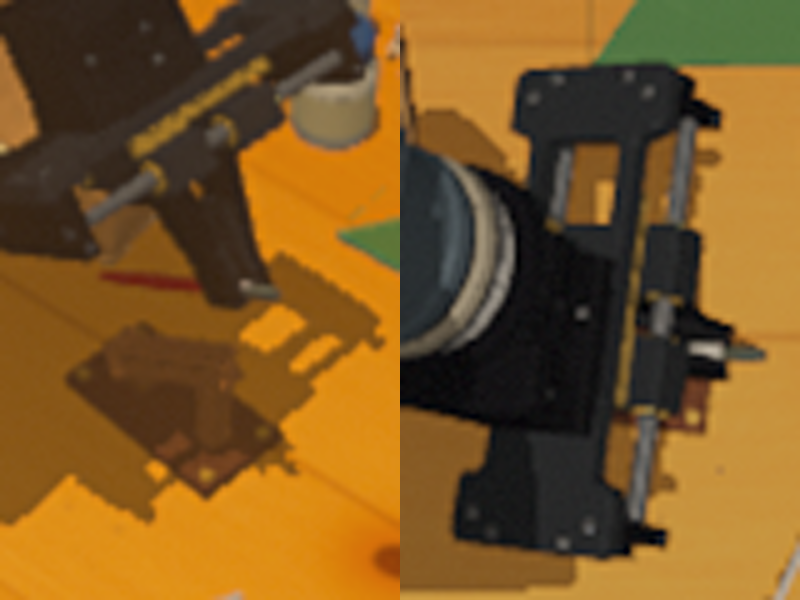

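The brush is held above the rest, parallel to the groove. The tip is at scene (306,219), the handle end at scene (270,215), and the tip at top (317.6,220.6). I'll compare these with prediction.

Run:
```python
from h import *
o=robot.get_obs();M=R.from_quat(o["tool_rot"]).as_matrix();g=o["position"]+M[:,2]*.0215
x=M[:,0];print(x);up=x if x[2]>0 else -x
s=robot.camera("scene");t=robot.camera("top")
print("ferrule",g,"tip",proj(s,g+up*.03),proj(t,g+up*.03),"end",proj(s,g-up*.114),proj(s,g-up*.114+[0,0,-.01]))
# rest predicted groove axis
d=np.array([.14,.99,0]);sl=np.array([-.14*.819,-.99*.819,.574]);hi=np.array([.505404,-.060286,.089]);n=np.array([.14*.574,.99*.574,.819])
low=hi-sl*.114
print("rim bar hi end",[proj(c,low+sl*.085+n*.0024+k*np.array([.99,-.14,0])*.0078).round(1).tolist() for c in(s,t) for k in(1,-1)],"stop top",[proj(c,low+n*.004).round(1).tolist() for c in(s,t)])
```

```text
[ 0.1115277   0.81488992 -0.56878466]
ferrule [ 0.50715988 -0.04081759  0.13048439] tip [304.73343272 218.42194445] [317.65913474 220.34063236] end [269.5659158  214.48298164] [269.5679251  217.16626297]
rim bar hi end [[297.0, 230.0], [292.3, 233.4], [302.4, 218.4], [301.5, 225.1]] stop top [[274.7, 228.3], [272.2, 219.9]]
```

```bash
python3 -m crank '[0,1,8,0,0,0,255,0,1,16,0,0,0,255,0,1,24,0,0,0,255,0,1,32,0,0,0,255,0,1,35,0,0,0,255]'
python3 - <<'E'
from h import *
n=np.array([.14*.574,.99*.574,.819]);sl=np.array([-.14*.819,-.99*.819,.574]);lat=np.array([.99,-.14,0])
o=robot.get_obs();M=R.from_quat(o["tool_rot"]).as_matrix();g=o["position"]+M[:,2]*.0215-np.array([.505404,-.060286,.089])
print("n,sl,lat mm",g@n*1e3,g@sl*1e3,g@lat*1e3,M[:,0])
s=robot.camera("scene");t=robot.camera("top")
cv2.imwrite("pics/g4.png",np.hstack([cv2.resize(c["pixels"][a:a+75,b:b+50,::-1],(400,600),interpolation=cv2.INTER_CUBIC) for c,a,b in((s,200,262),(t,185,265))]))
E
```

```text
time: 6.48
position: [0.5065, -0.0496, 0.118]
tool_rot: [0.72, 0.627, -0.226, 0.194]
ft_force: [1.0, 0.5, -0.1]
grip_width: 0.006
grip_force: 25.1
n,sl,lat mm 8.415046975242722 7.6989685223004605 -0.4507399694543495 [ 0.11166356  0.81426053 -0.56965871]
```

View pics/g4.png

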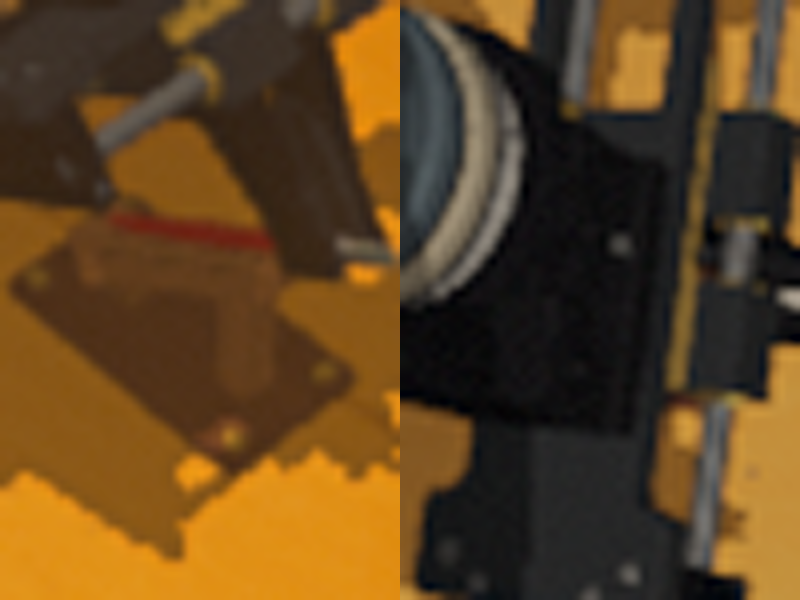

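The brush sits just above the groove, red handle at crop (110–270, 215–240), in line with the bar. I'll continue down gently, watching force.

```bash
python3 -m crank '[0,0,1,0,0,0,255,0,0,2,0,0,0,255,0,0,3,0,0,0,255,0,0,4,0,0,0,255,0,0,5,0,0,0,255]'; python3 -m crank '[0,0,0.5,0,0,0,255,0,0,1,0,0,0,255,0,0,1.5,0,0,0,255,0,0,2,0,0,0,255,0,0,2,0,0,0,255]'; python3 -m crank '[0,0,0.4,0,0,0,255,0,0,0.8,0,0,0,255,0,0,1.2,0,0,0,255,0,0,1.5,0,0,0,255,0,0,1.5,0,0,0,255]'
```

```text
time: 7.0
position: [0.5072, -0.0514, 0.1153]
tool_rot: [0.72, 0.627, -0.225, 0.196]
ft_force: [-0.1, 0.1, 0.5]
grip_width: 0.0066
grip_force: 25.1
time: 7.42
position: [0.5072, -0.0526, 0.1136]
tool_rot: [0.72, 0.627, -0.225, 0.196]
ft_force: [0.1, 0.4, 0.4]
grip_width: 0.0061
grip_force: 25.1
time: 7.83
position: [0.5072, -0.0534, 0.1125]
tool_rot: [0.72, 0.627, -0.225, 0.196]
ft_force: [1.0, 1.1, 1.8]
grip_width: 0.0065
grip_force: 25.2
```

```bash
python3 -m crank '[0,0,0.3,0,0,0,255,0,0,0.6,0,0,0,255,0,0,0.9,0,0,0,255,0,0,1,0,0,0,255,0,0,1,0,0,0,255]'
python3 - <<'E'
from h import *
n=np.array([.14*.574,.99*.574,.819]);sl=np.array([-.14*.819,-.99*.819,.574]);lat=np.array([.99,-.14,0])
o=robot.get_obs();M=R.from_quat(o["tool_rot"]).as_matrix();g=o["position"]+M[:,2]*.0215-np.array([.505404,-.060286,.089])
print("n,sl,lat mm",g@n*1e3,g@sl*1e3,g@lat*1e3,o["ft_force"],o["moment"])
E
```

```text
time: 8.25
position: [0.507, -0.054, 0.1116]
tool_rot: [0.72, 0.627, -0.225, 0.196]
ft_force: [1.3, 1.3, 3.4]
grip_width: 0.0065
grip_force: 25.2
n,sl,lat mm 0.7033993798170475 7.596903502767548 0.6939823533739922 [1.27048839 1.31292967 3.37047785] [ 0.33972949 -0.1852472   0.08434646]
```

In the groove. I slide it downhill toward the stop, watching force.

```bash
python3 -m crank '[1,0,-0.5,0,0,0,255,2,0,-0.5,0,0,0,255,3,0,-0.5,0,0,0,255,4,0,-0.5,0,0,0,255,4,0,-0.5,0,0,0,255]'; python3 -m crank '[0.5,0,0,0,0,0,255,1,0,0,0,0,0,255,1.5,0,0,0,0,0,255,2,0,0,0,0,0,255,2,0,0,0,0,0,255]';python3 -m crank '[0.5,0,0,0,0,0,255,1,0,0,0,0,0,255,1.5,0,0,0,0,0,255,2,0,0,0,0,0,255,2,0,0,0,0,0,255]'
```

```text
time: 8.67
position: [0.5074, -0.0504, 0.1096]
tool_rot: [0.72, 0.627, -0.225, 0.195]
ft_force: [2.1, 0.3, 2.7]
grip_width: 0.0064
grip_force: 25.2
time: 9.08
position: [0.5076, -0.0488, 0.1085]
tool_rot: [0.72, 0.627, -0.225, 0.195]
ft_force: [2.7, -0.8, 3.8]
grip_width: 0.0064
grip_force: 25.2
time: 9.5
position: [0.5078, -0.0471, 0.1074]
tool_rot: [0.72, 0.627, -0.225, 0.195]
ft_force: [2.6, -0.4, 4.7]
grip_width: 0.006
grip_force: 25.2
```

```bash
python3 -m crank '[0.4,0.5,-0.3,0,0,0,255,0.8,1,-0.5,0,0,0,255,1.2,1,-0.5,0,0,0,255,1.6,1,-0.5,0,0,0,255,1.6,1,-0.5,0,0,0,255]'; python3 -m crank '[0.4,0,0,0,0,0,255,0.8,0,0,0,0,0,255,1.2,0,0,0,0,0,255,1.6,0,0,0,0,0,255,1.6,0,0,0,0,0,255]'
```

```text
time: 9.92
position: [0.5085, -0.0457, 0.1067]
tool_rot: [0.72, 0.627, -0.226, 0.195]
ft_force: [0.6, -1.1, 3.6]
grip_width: 0.0062
grip_force: 25.3
time: 10.33
position: [0.5088, -0.0444, 0.1059]
tool_rot: [0.72, 0.627, -0.226, 0.195]
ft_force: [-0.7, -0.2, 4.8]
grip_width: 0.0066
grip_force: 25.2
```

```bash
python3 -m crank '[0,0,-0.5,0,0,0,255,0.5,0,-1,0,0,0,255,1,0,-1,0,0,0,255,1.5,0,-1,0,0,0,255,1.5,0,-1,0,0,0,255]'; python3 -m crank '[0.5,0,0,0,0,0,255,1,0,0,0,0,0,255,1.5,0,0,0,0,0,255,2,0,0,0,0,0,255,2,0,0,0,0,0,255]'
python3 - <<'E'
from h import *
n=np.array([.14*.574,.99*.574,.819]);sl=np.array([-.14*.819,-.99*.819,.574]);lat=np.array([.99,-.14,0])
o=robot.get_obs();M=R.from_quat(o["tool_rot"]).as_matrix();g=o["position"]+M[:,2]*.0215-np.array([.505404,-.060286,.089]);f=o["ft_force"]
print("n,sl,lat mm",g@n*1e3,g@sl*1e3,g@lat*1e3,f@n,f@sl,f@lat)
E
```

```text
time: 10.75
position: [0.5089, -0.0436, 0.1063]
tool_rot: [0.719, 0.627, -0.227, 0.196]
ft_force: [-0.1, -5.6, 4.1]
grip_width: 0.0065
grip_force: 25.3
time: 11.17
position: [0.5089, -0.0434, 0.1061]
tool_rot: [0.719, 0.627, -0.228, 0.196]
ft_force: [-0.6, -8.9, 8.0]
grip_width: 0.0062
grip_force: 25.4
n,sl,lat mm 2.4175227245590585 -4.25033908767111 1.023862569081241 1.429033358928452 11.882467083711443 0.6975547540637215
```

Stop felt (12 N along the slope). I back off 3 mm, settle, and release.

```bash
python3 -m crank '[-1,0,0,0,0,0,255,-2,0,0.3,0,0,0,255,-3.5,0,0.6,0,0,0,255,-3.5,0,1,0,0,0,255,-3.5,0,1,0,0,0,255]'; python3 -m crank '[0,0,0,0,0,0,245,0,0,0,0,0,0,235,0,0,0,0,0,0,215,0,0,0,0,0,0,190,0,0,0,0,0,0,170]';  python3 -m crank '[0,0,-5,0,0,0,165,0,0,-20,0,0,0,165,0,0,-40,0,0,0,165,0,0,-60,0,0,0,165,0,0,-80,0,0,0,165]'
python3 - <<'E'
from h import *
o=robot.get_obs();print(o["q"].round(2),R.from_quat(o["tool_rot"]).as_matrix().round(2).tolist())
s=robot.camera("scene");t=robot.camera("top");cv2.imwrite("pics/s1.png",s["pixels"][:,:,::-1]);cv2.imwrite("pics/t1.png",t["pixels"][:,:,::-1])
cv2.imwrite("pics/g5.png",np.hstack([cv2.resize(c["pixels"][a:a+75,b:b+50,::-1],(400,600),interpolation=cv2.INTER_CUBIC) for c,a,b in((s,200,262),(t,185,275))]))
E
```

```text
time: 11.58
position: [0.5089, -0.044, 0.106]
tool_rot: [0.72, 0.627, -0.225, 0.195]
ft_force: [-0.4, -0.0, 5.2]
grip_width: 0.0065
grip_force: 25.3
time: 12.0
position: [0.5089, -0.0439, 0.1053]
tool_rot: [0.72, 0.627, -0.225, 0.195]
ft_force: [0.5, 0.1, 0.0]
grip_width: 0.0196
grip_force: 0.0
time: 12.42
position: [0.5153, 0.0015, 0.1722]
tool_rot: [0.72, 0.627, -0.225, 0.195]
ft_force: [0.2, 0.1, 0.1]
grip_width: 0.0303
grip_force: 0.0
[ 0.09  0.62  1.7  -0.68  1.09  0.63] [[0.11, 0.99, -0.08], [0.81, -0.14, -0.56], [-0.57, -0.0, -0.82]]
```

View pics/g5.png

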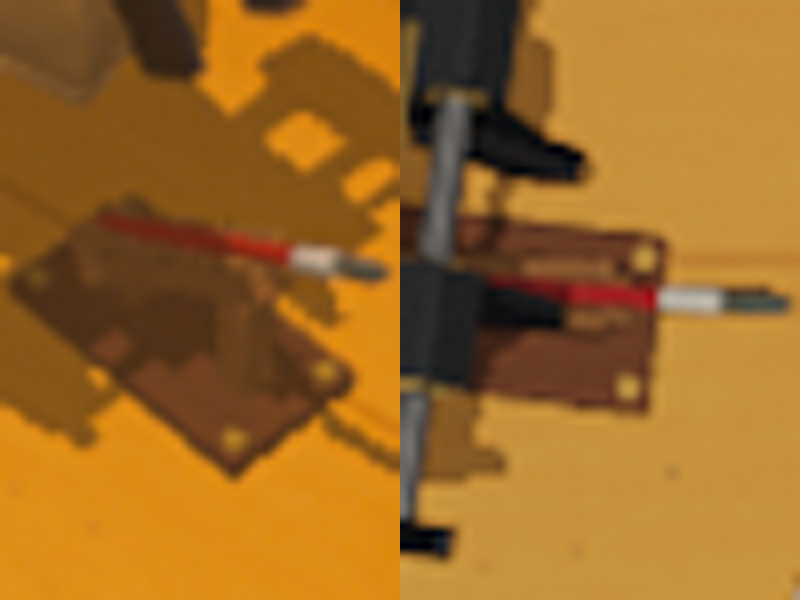

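The brush lies in the groove. Ferrule is at scene (301.1,232.8) and top (311.3,222.4), handle end near the stop at scene (275,228), released and at rest. Next I regrasp the ferrule with the tool 45° to the brush axis.

Run:
```python
from h import *
s=robot.camera("scene");t=robot.camera("top")
def tri(a,b):
    A=[];B=[]
    for c,uv in((s,a),(t,b)):
        o,d=ray(c,uv);d/=np.linalg.norm(d);P=np.eye(3)-np.outer(d,d);A.append(P);B.append(P@o)
    return np.linalg.lstsq(np.vstack(A),np.hstack(B),rcond=None)[0]
print("ferr",tri((301.1,232.75),(311.3,222.4)),"tip",tri((310.1,233.75),(323.5,222.9)))
f=np.array([.5072,-.0561,.0876]);h=np.array([.111,.814,-.5695]);print(proj(s,f),proj(t,f),proj(s,f-h*.03),proj(t,f-h*.03),proj(s,f+h*.114))
el=np.radians(80);dd=np.array([.135,.991,0]);z=dd*np.cos(el)+[0,0,-np.sin(el)]
go(f-z*.012-z*.06,z,[.99,-.135,0],"hover");go(f-z*.012,z,[.99,-.135,0],"grasp")
```

```text
ferr [ 0.50610092 -0.05604673  0.0882914 ] tip [ 0.50354124 -0.08227643  0.10641214]
[301.27686184 232.69132046] [311.38239691 221.86884231] [309.08087717 233.84337862] [322.98006331 222.50536566] [274.21763489 228.6967354 ]
hover shift [-50.2  -0.3  50.8] rot [-0.1 44.7 -0.1] | 44.7
hover shift [-50.2  -0.3  50.8] rot [6.840e+01 1.000e-01 1.664e+02] | 179.9
t 12.62 pos [0.5154 0.001  0.1717] q [ 0.09  0.62  1.7  -0.68  1.08  0.63] f [ 0.3 -0.1 -0.5] w 0.0307 0.0
grasp shift [-8.  -0.3 93.4] rot [-0.1 44.7 -0.1] | 44.7
grasp shift [-8.  -0.3 93.4] rot [6.840e+01 1.000e-01 1.664e+02] | 179.9
t 12.62 pos [0.5154 0.001  0.1717] q [ 0.09  0.62  1.7  -0.68  1.08  0.63] f [ 0.3 -0.1 -0.5] w 0.0307 0.0
```

```bash
python3 -m crank '[-10,0,6,0,7,0,165,-20,0,14,0,14,0,165,-30,0,25,0,21,0,165,-40,0,38,0,28,0,165,-50,0,50,0,35,0,165]'; python3 -m crank '[0,0,0,0,5,0,165,0,0,0,0,9.5,0,165,0,0,0,0,9.5,0,165,0,0,0,0,9.5,0,165,0,0,0,0,9.5,0,165]'
python3 - <<'E'
from h import *
f=np.array([.5069,-.0561,.0879]);el=np.radians(80);dd=np.array([.135,.991,0]);z=dd*np.cos(el)+[0,0,-np.sin(el)]
go(f-z*.012,z,[.99,-.135,0],"grasp")
E
```

```text
time: 13.03
position: [0.5051, -0.0669, 0.159]
tool_rot: [0.754, 0.656, -0.006, 0.003]
ft_force: [-0.3, -0.0, -0.0]
grip_width: 0.0307
grip_force: 0.0
time: 13.45
position: [0.5049, -0.0657, 0.1587]
tool_rot: [0.752, 0.655, 0.053, -0.05]
ft_force: [0.7, 1.1, -0.1]
grip_width: 0.0308
grip_force: 0.0
grasp shift [-1.   1.  59.4] rot [-0.3  1.6 -0.2] | 1.7
grasp shift [-1.   1.  59.4] rot [  2.6   0.5 179.8] | 179.8
t 13.45 pos [ 0.5049 -0.0657  0.1587] q [-0.43  0.52  1.8   0.18  0.88 -0.41] f [ 0.7  1.1 -0.1] w 0.0308 0.0
```

```bash
python3 -m crank '[0,0.4,12,0,1,0,165,-0.5,0.6,26,0,1,0,165,-1,0.6,40,0,1,0,165,-1,0.6,52,0,1,0,165,-1,0.6,59,0,1,0,165]'; python3 -m crank '[0,0,0,0,0,0,165,0,0,0,0,0,0,190,0,0,0,0,0,0,215,0,0,0,0,0,0,235,0,0,0,0,0,0,255]' 30;  python3 -m crank '[0,0,0,0,0,0,255,0,0,0,0,0,0,255,0,0,0,0,0,0,255,0,0,0,0,0,0,255,0,0,0,0,0,0,255]' 35; python3 -c "
from h import *
o=robot.get_obs();print(o['q'].round(2),R.from_quat(o['tool_rot']).as_matrix().round(3).tolist())"
```

```text
time: 13.87
position: [0.5063, -0.0565, 0.0996]
tool_rot: [0.751, 0.655, 0.059, -0.056]
ft_force: [0.7, 0.3, 1.3]
grip_width: 0.0305
grip_force: 0.0
time: 14.28
position: [0.5076, -0.0585, 0.1016]
tool_rot: [0.752, 0.654, 0.061, -0.055]
ft_force: [-0.4, 0.6, -0.6]
grip_width: 0.0118
grip_force: 0.0
time: 14.7
position: [0.5072, -0.0586, 0.1012]
tool_rot: [0.752, 0.654, 0.061, -0.055]
ft_force: [-1.9, -0.9, 3.3]
grip_width: 0.0063
grip_force: 34.9
[-0.42  0.62  1.84  0.23  0.75 -0.46] [[0.136, 0.991, 0.019], [0.977, -0.137, 0.162], [0.163, -0.004, -0.987]]
```

```bash
python3 -m crank '[2,0,-10,0,0,0,255,4,0,-25,0,0,0,255,8,0,-45,0,0,0,255,13,0,-80,0,0,0,255,20,0,-120,0,0,0,255]'; python3 -m crank '[0,0,0,0,-6,0,255,5,0,-10,0,-13,0,255,10,0,-15,0,-20,0,255,10,0,-15,0,-27,0,255,10,0,-15,0,-27,0,255]'
python3 - <<'E'
from h import *
th=np.radians(45.9);v=np.array([.5733,-.2695,0])
for a in(-65,-98):
    A=np.radians(a);z=np.array([np.cos(A)*np.sin(th),np.sin(A)*np.sin(th),-np.cos(th)])
    go(v+[0,0,.245]-z*.012,z,[-np.sin(A),np.cos(A),0],a)
s=robot.camera("scene");t=robot.camera("top")
cv2.imwrite("pics/g6.png",np.hstack([cv2.resize(c["pixels"][a:a+150,b:b+100,::-1],(400,600),interpolation=cv2.INTER_CUBIC) for c,a,b in((s,120,255),(t,130,265))]))
E
```

```text
time: 15.12
position: [0.5064, -0.0578, 0.2228]
tool_rot: [0.752, 0.654, 0.06, -0.057]
ft_force: [1.3, 0.9, 0.1]
grip_width: 0.0066
grip_force: 35.0
time: 15.53
position: [0.5089, -0.0477, 0.2395]
tool_rot: [0.743, 0.651, -0.117, 0.1]
ft_force: [-0.3, 0.2, -0.7]
grip_width: 0.006
grip_force: 35.0
-65 shift [-198.8   88.5   48.6] rot [-17.5 -27.5 -27.9] | 42.9
-65 shift [-198.8   88.5   48.6] rot [-36.8  23.4 146.1] | 152.5
t 15.53 pos [ 0.5089 -0.0477  0.2395] q [-0.14  0.42  1.71 -0.36  1.04  0.18] f [-0.3  0.2 -0.7] w 0.006 35.0
-98 shift [-197.5   93.2   48.1] rot [  0.  -28.2   0.5] | 28.2
-98 shift [-197.5   93.2   48.1] rot [ 4.370e+01  1.000e-01 -1.741e+02] | 179.6
t 15.53 pos [ 0.5089 -0.0477  0.2395] q [-0.14  0.42  1.71 -0.36  1.04  0.18] f [-0.3  0.2 -0.7] w 0.006 35.0
```

View pics/g6.png

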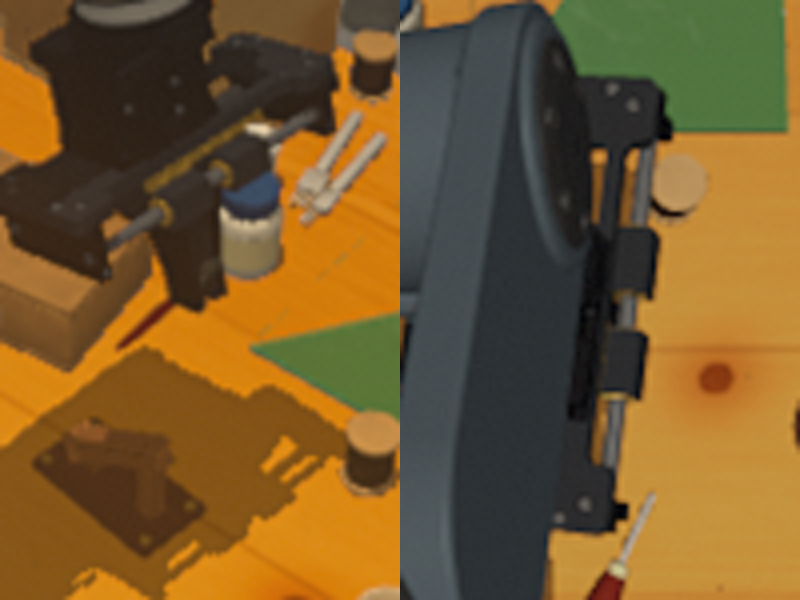

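The brush is held and the handle end is visible at scene (285,206), already turned steeply down. I continue to above the narrow vial.

```bash
python3 -m crank '[-28,12,4,-2.5,-4,-4,255,-57,25,8,-5,-8,-8,255,-86,38,14,-7.5,-12,-12,255,-115,50,20,-10,-15.7,-16,255,-140,61,28,-12.5,-19.6,-20,255]'
python3 - <<'E'
from h import *
th=np.radians(45.9);v=np.array([.5733,-.2695,0])
A=np.radians(-65);z=np.array([np.cos(A)*np.sin(th),np.sin(A)*np.sin(th),-np.cos(th)])
go(v+[0,0,.245]-z*.012,z,[-np.sin(A),np.cos(A),0])
E
```

```text
time: 16.05
position: [0.5502, -0.2032, 0.2554]
tool_rot: [0.576, 0.75, -0.186, 0.267]
ft_force: [1.2, -1.0, 0.0]
grip_width: 0.006
grip_force: 35.0
 shift [-47.3   3.   39.5] rot [-5.1 -7.9 -8.1] | 12.4
 shift [-47.3   3.   39.5] rot [-11.8   7.6 171.3] | 171.9
t 16.05 pos [ 0.5502 -0.2032  0.2554] q [-0.3   0.44  1.8  -0.89  0.7   0.08] f [ 1.2 -1.   0. ] w 0.006 35.0
```

```bash
python3 -m crank '[-12,1,10,-1.5,-2,-2,255,-24,2,20,-3,-4,-4,255,-36,3,30,-4,-6,-6,255,-47,3,39,-5,-8,-8,255,-47,3,39,-5,-8,-8,255]'
python3 - <<'E'
from h import *
th=np.radians(45.9);v=np.array([.5733,-.2695,0])
A=np.radians(-65);z=np.array([np.cos(A)*np.sin(th),np.sin(A)*np.sin(th),-np.cos(th)])
go(v+[0,0,.245]-z*.012,z,[-np.sin(A),np.cos(A),0])
E
```

```text
time: 16.47
position: [0.567, -0.2616, 0.2512]
tool_rot: [0.498, 0.775, -0.212, 0.326]
ft_force: [-0.1, 0.8, -1.1]
grip_width: 0.006
grip_force: 35.0
 shift [-2.4  2.4 -0.6] rot [-0.5 -0.1 -0.2] | 0.6
 shift [-2.4  2.4 -0.6] rot [ -0.2   0.8 179.8] | 179.8
t 16.47 pos [ 0.567  -0.2616  0.2512] q [-0.39  0.47  1.85 -1.26  0.54  0.23] f [-0.1  0.8 -1.1] w 0.006 35.0
```

Run:
```python
from h import *
th=np.radians(45.9);v=np.array([.5733,-.2695,0])
A=np.radians(-88);z=np.array([np.cos(A)*np.sin(th),np.sin(A)*np.sin(th),-np.cos(th)])
go(v+[0,0,.245]-z*.012,z,[-np.sin(A),np.cos(A),0])
```

```text
shift [-2.8  5.8 -0.2] rot [16.  -0.1 15.8] | 22.5
 shift [-2.8  5.8 -0.2] rot [ 1.000e-01  2.300e+01 -1.626e+02] | 164.3
t 16.47 pos [ 0.567  -0.2616  0.2512] q [-0.39  0.47  1.85 -1.26  0.54  0.23] f [-0.1  0.8 -1.1] w 0.006 35.0
```

```bash
python3 -m crank '[-1,2,0,4,0,4,255,-2,4,0,8,0,8,255,-3,6,0,12,0,12,255,-3,6,0,16,0,16,255,-3,6,0,16,0,16,255]'
python3 - <<'E'
from h import *
th=np.radians(45.9);v=np.array([.5733,-.2695,0])
A=np.radians(-88);z=np.array([np.cos(A)*np.sin(th),np.sin(A)*np.sin(th),-np.cos(th)])
go(v+[0,0,.245]-z*.012,z,[-np.sin(A),np.cos(A),0])
o=robot.get_obs();M=R.from_quat(o["tool_rot"]).as_matrix();g=o["position"]+M[:,2]*.012
for n in("scene","top"):
    c=robot.camera(n);i=c["pixels"].astype(int);cv2.imwrite(f"pics/m_{n}.png",c["pixels"][:,:,::-1])
    pf,pe,pt=[proj(c,g+[0,0,k]) for k in(0,-.114,.03)];print(n,"pred fer/end/tip",pf.round(1),pe.round(1),pt.round(1))
    lo=np.minimum(pf,pe).astype(int)-12;hi=np.maximum(pf,pe).astype(int)+12
    m=box(i,(*lo,*hi))&(i[...,0]>60)&(i[...,1]<.42*i[...,0])&(i[...,2]<.5*i[...,0])&(abs(i[...,1]-i[...,2])<40)
    for b in blobs(m,n=6):
        vu=np.argwhere(b)[:,::-1]+0.;mm=vu.mean(0);a=np.linalg.svd(vu-mm,full_matrices=False)[2][0];a*=np.sign(a[1]);t=(vu-mm)@a;print(len(vu),"ends",(mm+a*t.min()).round(1),(mm+a*t.max()).round(1))
I=[cv2.resize(cv2.imread(f"pics/m_{n}.png")[a:a+150,b:b+100],(400,600),interpolation=cv2.INTER_CUBIC) for n,a,b in(("scene",155,340),("top",110,370))]
cv2.imwrite("pics/g7.png",np.hstack(I))
E
```

```text
time: 16.88
position: [0.5774, -0.2577, 0.2547]
tool_rot: [0.641, 0.662, -0.267, 0.282]
ft_force: [0.8, 0.2, -0.1]
grip_width: 0.0062
grip_force: 35.0
 shift [-1.2 -4.5  3.1] rot [ 0.3 -0.2 -0.3] | 0.5
 shift [-1.2 -4.5  3.1] rot [ -0.3  -0.5 179.7] | 179.7
t 16.88 pos [ 0.5774 -0.2577  0.2547] q [-0.3   0.56  1.64 -1.01  0.92  0.31] f [ 0.8  0.2 -0.1] w 0.0062 35.0
scene pred fer/end/tip [406.6 211.9] [396.8 246.8] [409.5 201.8]
58 ends [404.8 220.9] [396. 246.]
top pred fer/end/tip [429.1 174.8] [409.6 187. ] [435.3 171. ]
```

View pics/g7.png

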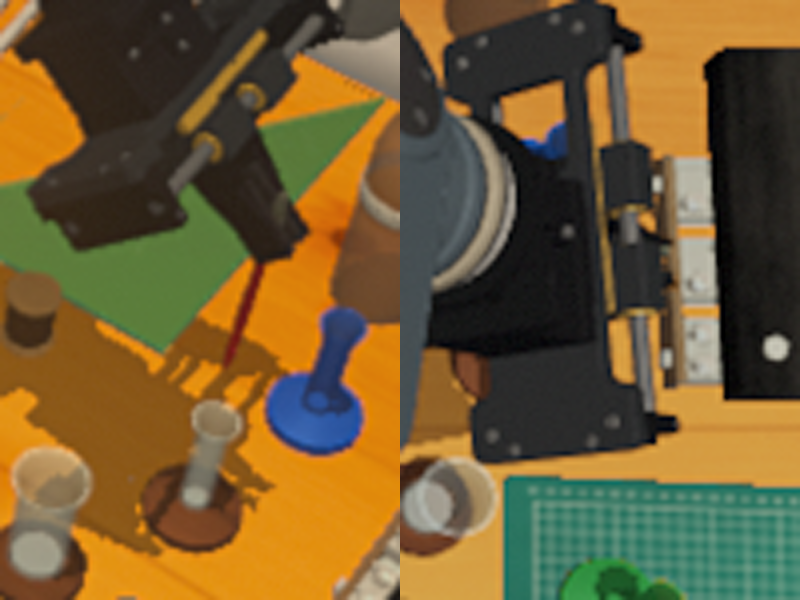

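The view shows the handle hanging nearly vertical beyond the narrow vial, red from scene (405,221) to (396,246). The narrow mouth is at scene (393.5,260), which matches the prediction except for a small lean that I now estimate.

```bash
cat > lean.py <<'E'
from h import *
from scipy.optimize import least_squares
o=robot.get_obs();M=R.from_quat(o["tool_rot"]).as_matrix();g=o["position"]+M[:,2]*.012
c=robot.camera("scene");i=c["pixels"].astype(int)
pf,pe=[proj(c,g+[0,0,k]) for k in(0,-.114)];lo=np.minimum(pf,pe).astype(int)-10;hi=np.maximum(pf,pe).astype(int)+10
m=box(i,(*lo,*hi))&(i[...,0]>60)&(i[...,1]<.42*i[...,0])&(i[...,2]<.5*i[...,0])
m=max(blobs(m,n=6),key=np.sum);vu=np.argwhere(m)[:,::-1]+0.
th=np.radians(45.9)
def line(a): 
    h=R.from_rotvec(M[:,1]*a).apply(M@[-np.sin(th)*0-np.sin(th)*-1*0,0,0]) if 0 else None
    hv=np.array([0,0,-1.]);return R.from_rotvec(M[:,1]*a).apply(hv)
def res(x):
    h=line(x[0]);p=proj(c,g+M[:,1]*x[1]);e=proj(c,g+M[:,1]*x[1]+h*.114);d=(e-p)/np.linalg.norm(e-p);return (vu-p)@np.array([-d[1],d[0]])
s0=least_squares(lambda a:res([a[0],0]),[0]);h=line(s0.x[0])
print("lean deg",np.degrees(s0.x[0]),"h",h.round(3),"rms",np.sqrt((s0.fun**2).mean()),"rms0",np.sqrt((res([0,0])**2).mean()),"end",(g+h*.114).round(4),"g",g.round(4))
s1=least_squares(res,[0,0],x_scale=[.01,.001]);print("with lateral",np.degrees(s1.x[0]),s1.x[1],"rms",np.sqrt((s1.fun**2).mean()))
E
python3 lean.py
```

```text
lean deg 0.4817375170139188 h [-0.     0.008 -1.   ] rms 0.7472373898331048 rms0 0.7956644298121283 end [ 0.5755 -0.2652  0.1318] g [ 0.5755 -0.2661  0.2458]
with lateral 2.5366222487058665 0.011083330402898084 rms 0.6297795919098287
```

```bash
python3 -m crank '[-0.5,-1,1,0,0,0,255,-1,-2,2,0,0,0,255,-1.2,-3,3,0,0,0,255,-1.2,-3,3,0,0,0,255,-1.2,-3,3,0,0,0,255]'; python3 lean.py
python3 - <<'E'
from h import *
th=np.radians(45.9);v=np.array([.5733,-.2695,0])
A=np.radians(-88);z=np.array([np.cos(A)*np.sin(th),np.sin(A)*np.sin(th),-np.cos(th)])
go(v+[0,0,.245]-z*.012,z,[-np.sin(A),np.cos(A),0])
print((R.from_quat(robot.get_obs()["tool_rot"]).as_matrix()).T.round(3).tolist())
E
```

```text
time: 17.45
position: [0.572, -0.2606, 0.2533]
tool_rot: [0.64, 0.663, -0.268, 0.282]
ft_force: [1.0, -0.1, 0.1]
grip_width: 0.0064
grip_force: 35.0
lean deg 0.5323733738001469 h [-0.     0.009 -1.   ] rms 0.7558463051863967 rms0 0.8141842632864666 end [ 0.5723 -0.2681  0.1309] g [ 0.5724 -0.2692  0.2449]
with lateral 2.4208049374002303 0.01018247919151062 rms 0.6545442696134893
 shift [-0.3  0.7  0.3] rot [ 0.3 -0.1 -0.1] | 0.3
 shift [-0.3  0.7  0.3] rot [-1.000e-01 -5.000e-01  1.799e+02] | 179.9
t 17.5 pos [ 0.5723 -0.2605  0.2533] q [-0.3   0.55  1.66 -1.02  0.91  0.31] f [-1.2 -0.2 -0.4] w 0.0064 35.0
[[-0.023, 0.696, -0.717], [0.999, 0.038, 0.005], [0.031, -0.717, -0.697]]
```

```bash
python3 -m crank '[5,0.5,6,0,0,0,255,10.5,0.7,12,0,0,0,255,17,0.7,18,0,0,0,255,23,0.7,23.5,0,0,0,255,28.2,0.5,28.5,0,0,0,255]'; python3 lean.py;python3 -c "
from h import *
o=robot.get_obs();print(o['q'].round(2),o['position'].round(4),o['ft_force'].round(1))"
```

```text
time: 17.92
position: [0.5729, -0.261, 0.2115]
tool_rot: [0.639, 0.663, -0.269, 0.281]
ft_force: [0.1, -0.7, 0.0]
grip_width: 0.0062
grip_force: 35.0
lean deg 0.4862801149998213 h [-0.     0.008 -1.   ] rms 0.7349317801603724 rms0 0.7791219493051984 end [ 0.5732 -0.2686  0.0891] g [ 0.5732 -0.2696  0.2031]
with lateral 2.3571620869921426 0.009741679220023586 rms 0.6494942962309703
[-0.3   0.62  1.68 -1.08  0.87  0.41] [ 0.5722 -0.2607  0.21  ] [-0.5  0.7 -2. ]
```

```bash
python3 -m crank '[2,0,2.5,0,0,0,255,4,0,4.8,0,0,0,255,6.5,0,7,0,0,0,255,9,0,9.5,0,0,0,255,10.4,0,10.8,0,0,0,255]';  python3 -m crank '[1.5,0,1.5,0,0,0,255,3,0,3,0,0,0,255,4.5,0,4.4,0,0,0,255,6,0,5.8,0,0,0,255,7.2,0,7,0,0,0,255]'; python3 -c "
from h import *
o=robot.get_obs();print(o['q'].round(2),o['position'].round(4),o['ft_force'].round(1),o['moment'].round(2),R.from_quat(o['tool_rot']).as_matrix()[2].round(3))"
```

```text
time: 18.38
position: [0.5733, -0.2617, 0.1979]
tool_rot: [0.64, 0.663, -0.268, 0.282]
ft_force: [-0.0, -0.3, -0.1]
grip_width: 0.0062
grip_force: 35.0
time: 18.8
position: [0.5734, -0.2617, 0.188]
tool_rot: [0.64, 0.663, -0.268, 0.282]
ft_force: [-0.5, -0.4, 0.0]
grip_width: 0.0066
grip_force: 35.0
[-0.3   0.66  1.69 -1.12  0.85  0.47] [ 0.5734 -0.2617  0.188 ] [-0.5 -0.4  0. ] [ 0.39  0.07 -0.05] [-0.717  0.005 -0.697]
```

```bash
python3 -m crank '[3,0,3,0,0,0,255,6,0,6,0,0,0,255,9,0,8.7,0,0,0,255,12,0,11.6,0,0,0,255,14.3,0,13.9,0,0,0,255]';  python3 -m crank '[3,0,3,0,0,0,255,6,0,6,0,0,0,255,9,0,8.7,0,0,0,255,12,0,11.6,0,0,0,255,14.3,0,13.9,0,0,0,255]'; python3 -c "
from h import *
o=robot.get_obs();print(o['q'].round(2),o['position'].round(4),o['ft_force'].round(1),o['moment'].round(2),R.from_quat(o['tool_rot']).as_matrix()[2].round(3))"
```

```text
time: 19.22
position: [0.5733, -0.2616, 0.1675]
tool_rot: [0.64, 0.663, -0.268, 0.282]
ft_force: [-0.3, -0.1, 0.6]
grip_width: 0.0062
grip_force: 35.0
time: 19.63
position: [0.5735, -0.2617, 0.1477]
tool_rot: [0.64, 0.663, -0.268, 0.282]
ft_force: [0.7, -0.3, 0.0]
grip_width: 0.0065
grip_force: 35.0
[-0.3   0.72  1.71 -1.19  0.81  0.58] [ 0.5735 -0.2617  0.1477] [ 0.7 -0.3  0. ] [0.44 0.1  0.01] [-0.717  0.005 -0.697]
```

```bash
python3 -m crank '[1,0,1,0,0,0,255,2,0,2,0,0,0,255,3,0,3,0,0,0,255,4,0,4,0,0,0,255,4.6,0,4.5,0,0,0,255]';  python3 -m crank '[0.4,0,0.4,0,0,0,255,0.8,0,0.8,0,0,0,255,1.2,0,1.2,0,0,0,255,1.5,0,1.5,0,0,0,255,1.5,0,1.5,0,0,0,255]'; python3 -m crank '[0.3,0,0.3,0,0,0,255,0.6,0,0.6,0,0,0,255,0.9,0,0.9,0,0,0,255,0.9,0,0.9,0,0,0,255,0.9,0,0.9,0,0,0,255]'
```

```text
time: 20.05
position: [0.5736, -0.2618, 0.1419]
tool_rot: [0.64, 0.663, -0.268, 0.282]
ft_force: [0.5, 0.6, -0.8]
grip_width: 0.0063
grip_force: 35.0
time: 20.47
position: [0.5738, -0.262, 0.1402]
tool_rot: [0.639, 0.663, -0.269, 0.283]
ft_force: [0.5, -0.9, 1.9]
grip_width: 0.0062
grip_force: 34.9
time: 20.88
position: [0.5741, -0.2624, 0.14]
tool_rot: [0.639, 0.662, -0.269, 0.283]
ft_force: [-0.4, 0.2, 6.6]
grip_width: 0.0059
grip_force: 34.9
```

Floor contact felt (6.6 N, end at about 17 mm). I release and withdraw along the fingers.

```bash
python3 -m crank '[-0.3,0,-0.3,0,0,0,255,-0.4,0,-0.4,0,0,0,255,-0.4,0,-0.4,0,0,0,247,-0.4,0,-0.4,0,0,0,235,-0.4,0,-0.4,0,0,0,215]'; python3 -m crank '[0,0,0,0,0,0,195,0,0,0,0,0,0,170,0,0,0,0,0,0,140,0,0,0,0,0,0,110,0,0,0,0,0,0,110]'; python3 -m crank '[0,0,-8,0,0,0,110,0,0,-20,0,0,0,110,0,0,-40,0,0,0,110,0,0,-65,0,0,0,110,0,0,-95,0,0,0,110]'; python3 -m crank '[0,0,-25,0,0,0,110,0,0,-50,0,0,0,110,0,0,-50,0,0,0,110,0,0,-50,0,0,0,110,0,0,-50,0,0,0,110]'
python3 - <<'E'
from h import *
v=np.array([.5733,-.2695,0])
for n in("scene","top"):
    c=robot.camera(n);i=c["pixels"].astype(int);cv2.imwrite(f"pics/f_{n}.png",c["pixels"][:,:,::-1])
    pf,pt,pm=[proj(c,v+[0,0,z]) for z in(.130,.160,.09)];print(n,"pred fer,tip,mouth",pf.round(1),pt.round(1),pm.round(1))
    lo=np.minimum(pm,pt).astype(int)-14;hi=np.maximum(pm,pt).astype(int)+14;b=box(i,(*lo,*hi))
    red=b&(i[...,0]>60)&(i[...,1]<.42*i[...,0])&(i[...,2]<.5*i[...,0]);wh=b&(i.min(-1)>150)
    print(n,"red",red.sum(),np.argwhere(red)[:,::-1].mean(0).round(1),"white",wh.sum(),np.argwhere(wh)[:,::-1].mean(0).round(1))
s,t=[cv2.imread(f"pics/f_{n}.png") for n in("scene","top")]
cv2.imwrite("pics/fin.png",np.hstack([cv2.resize(s[200:320,330:430],(400,600)),cv2.resize(t[140:260,350:450],(400,600))]))
E
```

```text
time: 21.3
position: [0.5739, -0.2618, 0.1393]
tool_rot: [0.64, 0.663, -0.268, 0.282]
ft_force: [0.4, 0.3, -0.1]
grip_width: 0.0092
grip_force: 0.0
time: 21.72
position: [0.5735, -0.2617, 0.1386]
tool_rot: [0.64, 0.663, -0.268, 0.282]
ft_force: [0.2, 0.5, 0.1]
grip_width: 0.0389
grip_force: 0.0
time: 22.13
position: [0.57, -0.1928, 0.2057]
tool_rot: [0.64, 0.663, -0.269, 0.281]
ft_force: [0.9, -0.6, -0.5]
grip_width: 0.0494
grip_force: 0.0
time: 22.55
position: [0.5689, -0.1575, 0.2401]
tool_rot: [0.639, 0.663, -0.268, 0.282]
ft_force: [0.0, -0.0, 1.1]
grip_width: 0.0495
grip_force: 0.0
scene pred fer,tip,mouth [396.9 249.4] [399.3 240.8] [393.7 260.4]
scene red 18 [393.1 257.5] white 0 [nan nan]
top pred fer,tip,mouth [410.9 189.2] [415.5 186.4] [405.2 192.6]
top red 11 [403.  192.8] white 0 [nan nan]<stdin>:8: RuntimeWarning: Mean of empty slice.
  ret = um.true_divide(
```

View pics/fin.png

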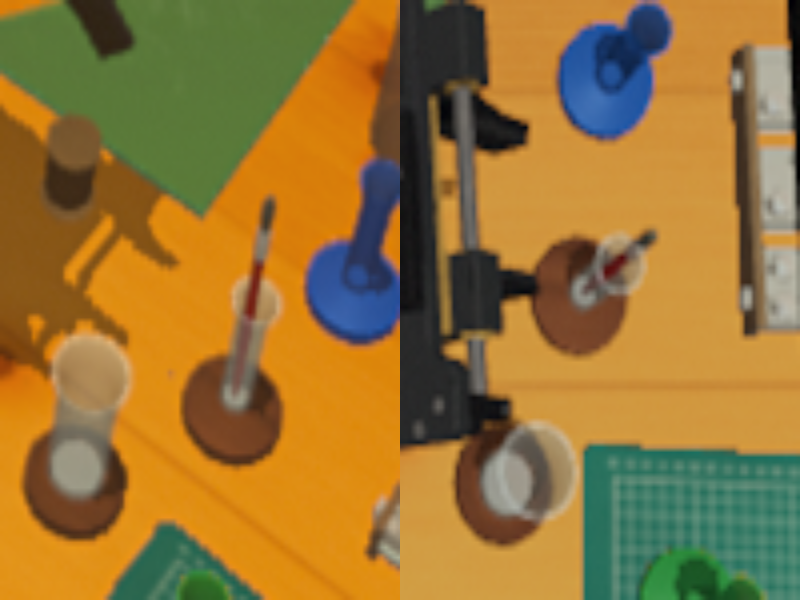

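The brush stands in the narrow vial with its bristles up: tip at scene (397,241), handle end at the floor at about scene (389,277). The gripper is clear of it, so I hand in.

```bash
python3 -c "
from rig import robot
print(robot.hand_in())"
```

```text
the job is handed in; nothing more can be done
None
```

The brush was laid in the rest's groove near the stop and let go, then taken again by the ferrule and lowered into the narrow vial until it touched the floor; it now stands there bristles up, and the job was handed in at about 23 s with no verdict shown.

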